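Press a chip bond in the hinged jig

ROBOT

A 7-joint arm with a two-finger parallel gripper is mounted at the origin on the work surface. World frame = base frame: x ahead of the robot, y to its left, z up, the work surface at z = 0. Lengths are in m, angles in rad, forces in N, time in s.
With the tool pointing down it reaches from about 0.425 to 0.875 m from the base axis. Payload 4.7 kg.
Tool frame: the origin (TCP) lies between the finger pads; the fingertips stand 14 mm ahead of it and the grasp point (between the pads) lies 5 mm behind it; z points along the fingers, y is the line along which they close (so a half turn about z gives the same grasp; the last joint's range is limited). The gripper opens to 87 mm and grips with 3 to 60 N. Pads are 19 mm wide; open, the fingers measure 117 mm over their backs; the gripper's body (75 mm by 190 mm) begins 51 mm behind the grasp point.
Start: joints at [1.334, 0.321, -0.07, 1.45, 0.023, 1.371, -0.057], TCP at [0.161, -0.63, 0.237] pointing down, gripper open.
Joint ranges: [-2.86, 2.86], [-0.3, 2.09], [-1.38, 1.24], [0.06, 2.45], [-1.56, 4.7], [0.09, 2.05], [-2.69, 2.69]. Speed limits (rad/s): [2.57, 2.57, 3.14, 3.14, 3.14, 3.14, 3.14].

INTERFACE

Orientations are given as a rotation vector (axis times angle).
In Python, from bench import ctrl gives the robot as it stands.
- The arm moves only by the tool step_arm, never from a script. Its argument "commands" is a list of rows, each an object with "travel": the shift along the tool's x, y, z in m, a list of three; "turn": the turn, a rotation vector about the tool's x, y, z in degrees, a list of three. A call has 1 to 5 rows; each row is the pose to reach, as a shift and turn from the pose commanded when the call began, along the tool's axes at that moment; what a row does not reach only later rows make up. A row lasts 1/10 s, in which the tool goes at most 50 mm and 8.59 degrees, less where a joint would pass 70% of its speed; a pose out of reach is approached as far as the arm can. A call with a gripper value outside its range is refused whole. "gripper" is the opening, from 0 (shut) to 1 (fully open), set as the call begins (left out, the last holds). The fingers move at their own pace and stop on an object; "force" is the grip in N (left out, the last holds). Time passes only in rows, so rows that repeat a pose let the fingers close. It gives the time, the measured TCP pose, the force, the opening and the grip force at its end, in the units of the state.
- ctrl.get_state(): the state, without advancing time (a new reading comes with each control period).
- ctrl.get_image(name): name is "side" or "top" or "wrist"; returns the picture (400x640x3 uint8, red, green, blue); there is no depth.
- ctrl.camera_model(name): a dict with "fx", "fy", "cx", "cy" (pixels), "R" (3x3) and "t" (3): a world point X has camera coordinates R X + t; the wrist camera has in their place "T_tool_cam" (4x4, takes a point from camera to tool coordinates, whose origin is the TCP and whose axes are the flange's). Camera axes: x right, y down, z forward; pixel columns grow to the right and rows downward; lengths in m; the calibration is good to about 2 mm. A picture is of the moment at which its call begins: read the wrist's pose just before it. camera_model takes no time and is no camera call.
- ctrl.close_job(): hands the job in; it is judged then, once.
The state is a dict: "time": time; "joint_positions": joint angles; "qd": joint speeds; "joint_torque": joint torques, N m; "position": TCP position; "tool_rot": TCP orientation; "ft_force": force on the tool from outside, world axes, zero at the start; "torque": the same for the moment, N m; "grip_width": opening from 0.0 (shut) to 1.0 (fully open); "grip_force": force on a finger pad.
Only numpy, scipy, OpenCV 4.12 (cv2) and the standard library are available. Lean on these libraries where they do the work, as an engineer would, in place of code of your own. Each camera call takes 0.05 s, during which the arm holds its last target. There are 200 camera calls.

TASK

Bond the chip in the hinged jig: on the vacuum unit press the large round key (pump) and then the small round key (lid suction), one at a time, leaving the square vent key alone; then swing the jig's lid down gently onto the base, without slamming it. Take the thick-handled locating pin from the wooden block and push it through the hole of the lid into the hole of the base until its shoulder sits on the lid, and keep pushing down on it so that the lid squeezes the rubber seal and is fully shut. Finish like that, with the gripper still on the pin and pressing - do not let go - and do not disturb the other things on the bench.

Things in the scene. Friction and masses are not known exactly. Their poses are not given: they have to be found in the camera images.
- jig: the lower half of the bonding jig, bare aluminium, fixed to the bench: 110 (x) by 140 (y) by 26 mm high, origin at the centre of its underside, z up. Its hinge runs along its own x at its +y edge; its pin hole is near its -y edge. A soft black rubber seal stands 4 mm proud of its top
- hinge (a point): middle of the lid's hinge axis: 72 mm in +y of the jig's origin and 26 mm above the bench; the axis runs along the jig's x
- base_hole (a point): mouth of the base's pin hole, in the middle of the jig's width, 53 mm in -y of its origin, at the top of the base (26 mm above the bench); 12 mm across, 24 mm deep
- lid (a joint): angle of the lid, rad: 0 fully shut (lid flat on the base), about 1.57 standing upright on the hinge, 1.95 its stop. The hinge is stiff: the lid stays where it is left and takes 2 to 4 N at its free edge to swing. Let down, it first meets the seal at about 0.04; about 8 to 13 N straight down at the pin hole squeezes it fully shut, and when released it rises again by about 2.5 mm at the pin hole
- lid_hole (a point): centre of the lid's pin hole on the lid's outer face (upper face when shut); axes as the lid's: with the lid shut they equal the jig's. The lid is an aluminium frame with a clear window, 110 wide, 12 mm thick; it reaches from the hinge to 142 mm from the hinge axis, this hole 125 mm from the hinge axis, 12 mm across, right through. With the lid shut the hole lies straight above the base's hole and its mouth is 38 mm above the bench
- key_pump_top (a point): top centre of the large round key (pump), 28 mm across, black, at the +y end of the row of three keys on the top panel of the white vacuum unit (115 by 150 mm, panel 62 mm above the bench); the keys stand 10 mm above the panel, 48 mm apart along the unit's y, in the order pump, suction, vent. Axes are the unit's, z up. The round dial with a white face behind them is a gauge, not a key
- key_pump (a joint): travel of the pump key, m: 0 up, 0.006 fully down (5 N); springs back. Pressed beyond 0.0045 it counts
- key_suction_top (a point): top centre of the small round key (lid suction), 18 mm across, the middle one of the row
- key_suction (a joint): travel of the suction key, m: 0 up, 0.006 fully down (5 N); springs back. Pressed beyond 0.0045 it counts
- key_vent_top (a point): top centre of the square key (vent), 22 mm, at the -y end of the row; not to be pressed
- key_vent (a joint): travel of the vent key, m: 0 up, 0.006 fully down (5 N)
- pin_block: wooden block, 50 (x) by 115 (y) by 44 mm high, fixed, origin at the centre of its underside, z up: two upright holes 64 mm apart along its y hold the locating pin and a thin ejector pin, in either order
- pin_grip (a point): middle of the locating pin's handle, a knurled aluminium cylinder 20 mm across and 32 mm tall, upright in the block. The pin: 90 g; this point is 28 mm above the underside of its 22 mm shoulder, the top of the handle 18 mm above this point; below the shoulder a steel shank 10 mm across and 34 mm long with a tapered nose
- pin: the locating pin; origin on its axis at the underside of its shoulder, z up along the handle. In the block the shoulder rests on the block's top, 44 mm above the bench
- pin_tip (a point): end of the locating pin's nose, 34 mm below the shoulder's underside
- ejector: the ejector pin in the other hole of the block: thin handle 11 mm across, top 30 mm above the block, same shoulder; leave it there
- dish: closed clear petri dish, 64 mm across, 16 mm high, near the pin block; a bystander
- tweezers: steel tweezers lying on the bench, 118 mm long; a bystander
- screwdriver: screwdriver lying on the bench, 160 mm long; a bystander
- wash_bottle: white bottle, 56 mm across, 150 mm high, at the back; a bystander
- slide_box: blue box of slides, 87 by 102 by 36 mm, at the back; a bystander
- tube_rack: white rack with small tubes, 65 by 150 by 43 mm, at the back; a bystander

How it is judged:
On the way, in this order (a step that is already met when the one before it is completed fails the run):
1. the pump key is pressed (value of joint key_pump above 0.0045 m and value of joint key_suction below 0.002 m).
2. then the suction key is pressed (value of joint key_suction above 0.0045 m and value of joint key_pump below 0.002 m).
3. the lid is let down on the seal, with no pin in the jig yet (value of joint lid below 0.09 rad and distance between pin_tip and base_hole above 0.04 m), for 0.1 s.
4. the pin is through the lid and at least 8 mm into the base (z of pin_tip in the frame of jig below 0.018 m and horizontal distance between pin_tip and base_hole below 0.004 m and value of joint lid below 0.09 rad), for 0.1 s.
At the end, for the whole second after the job is handed in: the lid is held fully shut (joint below 0.012 rad, 1.5 mm at the pin hole), the locating pin is upright in both holes with its shoulder down on the lid (within 2.5 mm), at rest, and the gripper is still on it (over 3 N) and pressing: nothing else keeps the lid down (value of joint lid below 0.012 rad and z of pin in the frame of jig below 0.0405 m and horizontal distance between pin_tip and base_hole below 0.004 m and angle between the z axis of pin and the z axis of jig, either way round below 0.12 rad and contact force between the fingers and pin above 3 N and linear speed of pin below 0.02 m/s); the arm keeps its last pose, push and grip.
It fails at once if the vent key is pressed (value of joint key_vent above 0.003 m).
It fails at once if the pump and suction keys are pressed at once (value of joint each of key_pump, key_suction above 0.003 m).
It fails at once if the lid is slammed onto the base (value of joint lid below 0.2 rad and velocity of joint lid below -2 rad/s).
It fails at once if another thing on the bench is disturbed (moved over 30 mm) (distance of any of ejector, dish, tweezers, screwdriver, wash_bottle, slide_box, tube_rack from where it was at the start of the episode above 0.03 m).
It also fails if it takes over 64 s, if anything falls off the work surface, if the arm or the gripper's body presses on something with over 40 N, if the wrist force passes 120 N, or if a joint passes its speed limit or range.

## Working session

There is one attempt and no reset: what is moved stays moved. The work goes in short steps, Python scripts to look and compute and a tool call to move; the robot and the scene stay as the last step left them, time stands still between calls to the robot, and variables do not carry over. Pictures are saved under pics/ and viewed, at most 10 in all, crops included, and the job is handed in when it is done.

Besides the shell and the picture viewer there is one more tool, called after ">>>" as name(argument=value, ...) on one line, values as JSON. step_arm: Moves the arm, as the interface text tells. Its arguments: {"type":"object","properties":{"commands":{"type":"array"},"gripper":{"type":"number"},"force":{"type":"number"}},"required":["commands"]}

```bash
mkdir -p pics; cat > h.py <<'E'
import numpy as np,cv2
from scipy.spatial.transform import Rotation as Ro
from bench import ctrl
def snap(n,f):
    s=ctrl.get_state(); im=ctrl.get_image(n); cv2.imwrite('pics/'+f,im[:,:,::-1]); return s,im
def ray(n,u,v,s=None):
    m=ctrl.camera_model(n); d=np.array([(u-m['cx'])/m['fx'],(v-m['cy'])/m['fy'],1.])
    if n=='wrist':
        T=np.array(m['T_tool_cam']); R=Ro.from_rotvec(s['tool_rot']).as_matrix()
        return np.array(s['position'])+R@T[:3,3], R@T[:3,:3]@d
    R=np.array(m['R']);t=np.array(m['t']); return -R.T@t, R.T@d
def onz(n,u,v,z,s=None):
    o,d=ray(n,u,v,s); return o+d*(z-o[2])/d[2]
E
python3 - <<'E'
from h import *
s,_=snap('top','top1.png'); snap('side','side1.png'); print(s)
for n in ['top','side']:print(ray(n,320,200))
print(ctrl.camera_model('wrist'))
E
```

```text
{'time': 0.0, 'joint_positions': array([ 1.33409557,  0.3218122 , -0.07010054,  1.45171346,  0.02260265,
        1.37077871, -0.05687241]), 'qd': array([ 0.00017119, -0.00077975, -0.00026453, -0.0001425 , -0.0006816 ,
        0.00297552, -0.00061596]), 'joint_torque': array([ 2.33416386e-04, -4.91288602e+01, -4.03900445e-01, -3.12530959e+01,
       -6.37785648e-02,  4.36322833e-02,  1.90002629e-04]), 'position': array([ 0.16114425, -0.62915167,  0.23544931]), 'tool_rot': array([-3.11502936e+00, -3.92804326e-01,  5.28819492e-04]), 'ft_force': array([0.29684349, 0.04122742, 0.59314187]), 'torque': array([-0.04624118,  0.04276748,  0.04797314]), 'grip_force': 0.0, 'grip_width': 0.9994112438284667}
(array([0.4067485 , 0.01729081, 1.06714497]), array([ 0.17436749, -0.01173791, -0.98475742]))
(array([0.11431728, 0.77924226, 0.93122939]), array([ 0.37899162, -0.61047848, -0.69549712]))
{'fx': 299.88016726089785, 'fy': 299.88016726089785, 'cx': 319.02482307058267, 'cy': 199.23814246187808, 'T_tool_cam': array([[ 3.67171460e-04, -9.53379495e-01, -3.01773763e-01,
         8.29761544e-02],
       [ 9.99999764e-01,  1.74804843e-04,  6.64458095e-04,
         3.19367591e-04],
       [-5.80729208e-04, -3.01773936e-01,  9.53379334e-01,
        -1.46636370e-01],
       [ 0.00000000e+00,  0.00000000e+00,  0.00000000e+00,
         1.00000000e+00]])}
```

View pics/top1.png

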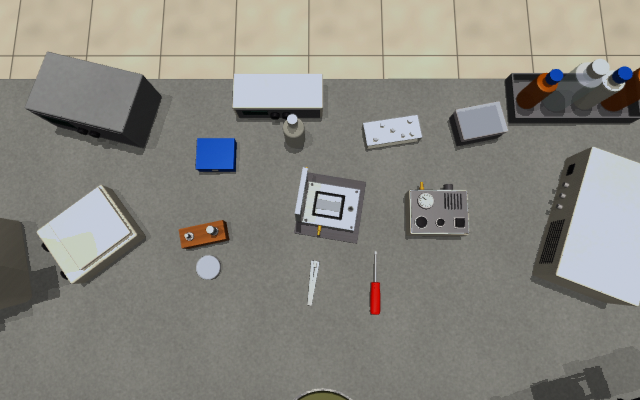

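View pics/side1.png

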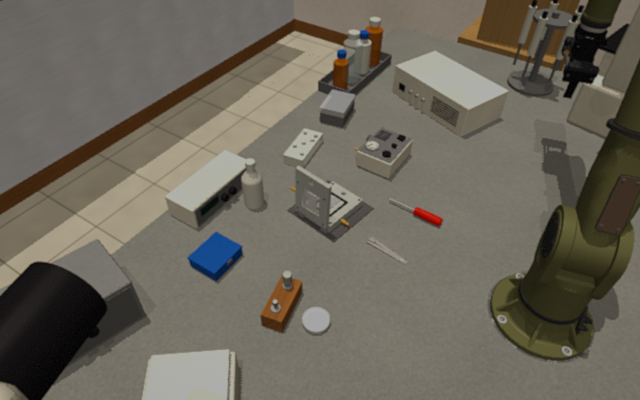

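The top view shows the unit's keys at (421,222) pump, (440,222) suction and (460,223) vent. The jig has its lid upright at about (303,200) and its pin hole at (351,209). The thick pin is at (211,230) and the ejector at (188,237). The side view agrees.

```bash
python3 - <<'E'
from h import *
im=cv2.imread('pics/top1.png')
g=cv2.cvtColor(im,cv2.COLOR_BGR2GRAY)
# dark blobs on the panel
sub=g[205:240,405:475]; _,b=cv2.threshold(sub,60,255,cv2.THRESH_BINARY_INV)
n,l,st,c=cv2.connectedComponentsWithStats(b)
for i in range(1,n):
    if st[i,4]>15: print('key',st[i],c[i]+[405,205],onz('top',*(c[i]+[405,205]),.072).round(3))
for nm,u,v,z in [('hole',351,209,.026),('pin',211,230,.09),('ej',188,237,.074),('lidtop a',305,170,.165),('lidtop b',298,237,.03),('jigcorner',360,180,.026),('jc2',354,236,.026)]:
    print(nm,onz('top',u,v,z).round(3))
t=cv2.resize(im[150:280,170:370],None,fx=4,fy=4,interpolation=cv2.INTER_CUBIC)
cv2.imwrite('pics/c1.png',t)
E
```

```text
key [11 12 11 11 90] [421.23333333 221.73333333] [ 0.528 -0.248  0.072]
key [50 13 10  9 80] [459.8375 221.9625] [ 0.527 -0.344  0.072]
key [32 14  7  7 36] [440.33333333 221.77777778] [ 0.528 -0.295  0.072]
hole [ 0.567 -0.077  0.026]
pin [0.505 0.273 0.09 ]
ej [0.489 0.334 0.074]
lidtop a [0.637 0.041 0.165]
lidtop b [0.493 0.062 0.03 ]
jigcorner [ 0.645 -0.102  0.026]
jc2 [ 0.496 -0.083  0.026]
```

View pics/c1.png

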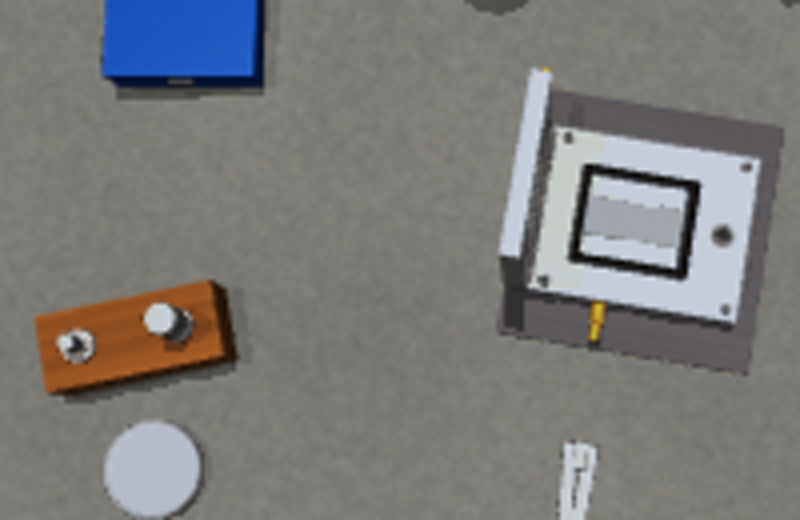

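```bash
cat >> h.py <<'E'
def go(x,y,z,yaw=None):
    s=ctrl.get_state(); R=Ro.from_rotvec(s['tool_rot']).as_matrix()
    y0=np.degrees(np.arctan2(R[1,0],R[0,0]))
    print('travel',(R.T@(np.array([x,y,z])-s['position'])).round(4),'yaw',y0.round(1),'tilt',np.degrees(np.arccos(-R[2,2])).round(1),'turnz',None if yaw is None else (y0-yaw).round(1),'t',s['time'])
E
python3 -c "
from h import *
print('hinge dir; lidtop',onz('top',301.25,190,.168).round(3),onz('top',298.5,214,.168).round(3),onz('top',306,167,.168).round(3))
go(.528,-.248,.15,-9)"
```

```text
hinge dir; lidtop [0.589 0.05  0.168] [0.534 0.055 0.168] [0.644 0.039 0.168]
travel [ 0.45   -0.2781  0.086 ] yaw 14.4 tilt 0.1 turnz 23.4 t 0.1
```

>>> step_arm(commands=[{"travel": [0.042,-0.026,0.01],"turn": [0,0,5]},{"travel": [0.084,-0.052,0.02],"turn": [0,0,10]},{"travel": [0.126,-0.078,0.03],"turn": [0,0,15]},{"travel": [0.168,-0.104,0.04],"turn": [0,0,20]},{"travel": [0.21,-0.13,0.04],"turn": [0,0,23.4]}], gripper=0)

```text
time: 0.6
position: [0.332, -0.4499, 0.1947]
tool_rot: [-3.129, 0.253, 0.003]
ft_force: [0.2, -0.3, -0.4]
grip_width: 0.633
grip_force: 0.0
```

>>> step_arm(commands=[{"travel": [0.04,-0.01,0]},{"travel": [0.08,-0.02,0]},{"travel": [0.12,-0.03,0]},{"travel": [0.14,-0.04,0]},{"travel": [0.14,-0.04,0]}])

```text
$.commands[0]: bad value
```

```bash
python3 -c "
from h import *
go(.528,-.248,.15,-9)
s,_=snap('wrist','w1.png');print(s['position'])"
```

```text
travel [ 0.1612 -0.2306  0.0447] yaw -9.2 tilt 0.2 turnz -0.2 t 0.6
[ 0.33198614 -0.44989961  0.19466293]
```

View pics/w1.png

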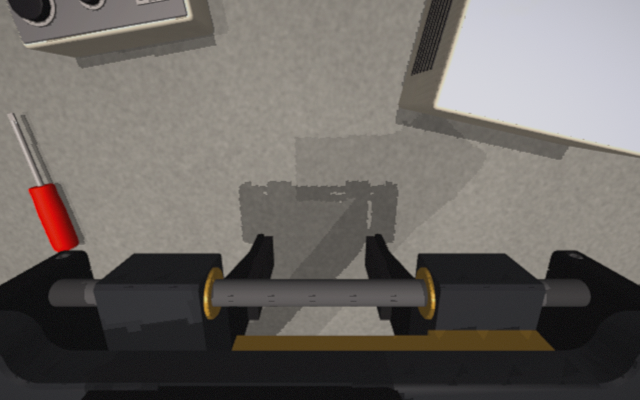

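The wrist view shows the unit at upper left, at about (100,20), and the screwdriver at the left. The fingers are still closing. Every row needs a turn, so I'll resend that move with one.

>>> step_arm(commands=[{"travel": [0.027,-0.038,0],"turn": [0,0,0]},{"travel": [0.054,-0.076,0],"turn": [0,0,0]},{"travel": [0.08,-0.115,0],"turn": [0,0,0]},{"travel": [0.107,-0.154,0],"turn": [0,0,0]},{"travel": [0.134,-0.192,0],"turn": [0,0,0]}])

```text
time: 1.15
position: [0.4951, -0.2823, 0.1964]
tool_rot: [3.132, -0.247, -0.0]
ft_force: [0.7, -1.0, 0.1]
grip_width: 0.126
grip_force: 0.0
```

```bash
python3 -c "
from h import *
go(.528,-.248,.15,-9)
s,_=snap('wrist','w2.png');print(s['position'],s['grip_width'])"
```

```text
travel [ 0.0272 -0.0391  0.0464] yaw -9.0 tilt 0.0 turnz -0.0 t 1.15
[ 0.49506793 -0.28232186  0.19644719] 0.12568135162094712
```

View pics/w2.png

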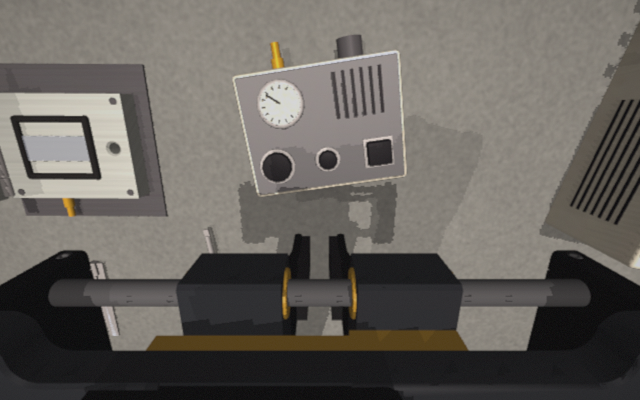

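The wrist view shows the pump key at (277,166), suction at (327,159), vent at (379,152) and the base hole at (113,147).

```bash
python3 -c "
from h import *
s=ctrl.get_state()
for u,v,z in [(277,166,.072),(327,159,.072),(379,152,.072),(113,147,.026),(113,100.5,.026),(127.5,192,.026)]: print(onz('wrist',u,v,z,s).round(4))
P=onz('wrist',277,166,.072,s); go(P[0],P[1],.1)"
```

```text
[ 0.5367 -0.2394  0.072 ]
[ 0.5364 -0.2857  0.072 ]
[ 0.536 -0.333  0.072]
[ 0.5738 -0.0636  0.026 ]
[ 0.6186 -0.0798  0.026 ]
[ 0.524  -0.0623  0.026 ]
travel [ 0.0293 -0.0381  0.097 ] yaw -8.4 tilt 0.4 turnz None t 1.2
```

>>> step_arm(commands=[{"travel": [0.01,-0.02,0.03],"turn": [0,0,0]},{"travel": [0.028,-0.039,0.05],"turn": [0,0,0]},{"travel": [0.028,-0.039,0.05],"turn": [0,0,0]},{"travel": [0.028,-0.039,0.05],"turn": [0,0,0]},{"travel": [0.028,-0.039,0.05],"turn": [0,0,0]}])

```text
time: 1.7
position: [0.5276, -0.2512, 0.1472]
tool_rot: [3.13, -0.25, 0.001]
ft_force: [-0.4, -0.1, 1.0]
grip_width: 0.005
grip_force: 0.0
```

```bash
python3 -c "
from h import *
s,im=snap('wrist','w3.png');print(s['position'],s['grip_width'],s['tool_rot'])
m=ctrl.camera_model('wrist');T=np.array(m['T_tool_cam']);R=Ro.from_rotvec(s['tool_rot']).as_matrix()
g=cv2.cvtColor(im,cv2.COLOR_RGB2GRAY)
_,b=cv2.threshold(g,50,255,cv2.THRESH_BINARY_INV); b[232:]=0
n,l,st,c=cv2.connectedComponentsWithStats(b)
for i in range(1,n):
  if st[i,4]>60: print(st[i],c[i].round(1),onz('wrist',*c[i],.072,s).round(4),onz('wrist',*c[i],.026,s).round(4))
"
```

```text
[ 0.52760738 -0.25121283  0.14719825] 0.005179546035777667 [ 3.13049766e+00 -2.49665196e-01  6.62514861e-04]
[437  97   4  53 118] [438.  123.5] [ 0.5832 -0.3475  0.072 ] [ 0.5777 -0.3646  0.026 ]
[426  99   4  52 115] [427.5 126.5] [ 0.5823 -0.3399  0.072 ] [ 0.5766 -0.3555  0.026 ]
[416 103   4  50  95] [417.  131.3] [ 0.5801 -0.3322  0.072 ] [ 0.574  -0.3462  0.026 ]
[406 118   3  36  76] [406.8 138.9] [ 0.5758 -0.3245  0.072 ] [ 0.5688 -0.3369  0.026 ]
[   6  150  102   69 1672] [ 59.2 183.1] [ 0.5844 -0.0605  0.072 ] [ 0.5792 -0.0182  0.026 ]
[419 181  30  31 808] [433.7 195.8] [ 0.529 -0.342  0.072] [ 0.5123 -0.358   0.026 ]
[363 194  22  22 371] [373.5 204.4] [ 0.5295 -0.2952  0.072 ] [ 0.5129 -0.3016  0.026 ]
[298 196  33  34 884] [314.2 212.3] [ 0.5303 -0.2485  0.072 ] [ 0.5138 -0.2451  0.026 ]
```

View pics/w3.png

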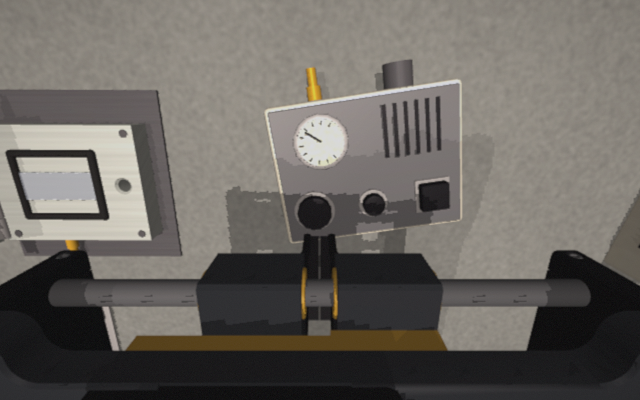

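The keys measured from the wrist agree with the top view: pump (0.529,-0.248) and suction (0.529,-0.295). Pressing the pump key now.

>>> step_arm(commands=[{"travel": [0.001,-0.003,0.03],"turn": [0,0,0]},{"travel": [0.001,-0.003,0.055],"turn": [0,0,0]},{"travel": [0.001,-0.003,0.062],"turn": [0,0,0]},{"travel": [0.001,-0.003,0.068],"turn": [0,0,0]},{"travel": [0.001,-0.003,0.068],"turn": [0,0,0]}])

```text
time: 2.25
position: [0.5292, -0.2479, 0.0808]
tool_rot: [3.13, -0.249, -0.0]
ft_force: [-2.7, 0.4, 5.4]
grip_width: 0.005
grip_force: 2.3
```

>>> step_arm(commands=[{"travel": [0,0,0.002],"turn": [0,0,0]},{"travel": [0,0,0.003],"turn": [0,0,0]},{"travel": [0,0,0.003],"turn": [0,0,0]}])

```text
time: 2.55
position: [0.5296, -0.2481, 0.0802]
tool_rot: [3.129, -0.249, 0.001]
ft_force: [-9.2, 2.6, 18.7]
grip_width: 0.006
grip_force: 9.4
```

>>> step_arm(commands=[{"travel": [0,0,-0.02],"turn": [0,0,0]},{"travel": [0,0,-0.03],"turn": [0,0,0]},{"travel": [-0.007,0.023,-0.03],"turn": [0,0,0]},{"travel": [-0.007,0.047,-0.03],"turn": [0,0,0]},{"travel": [-0.007,0.047,-0.03],"turn": [0,0,0]}])

```text
time: 3.05
position: [0.514, -0.2973, 0.1065]
tool_rot: [3.127, -0.257, 0.002]
ft_force: [0.3, -0.3, 0.1]
grip_width: 0.006
grip_force: 0.0
```

```bash
python3 -c "
from h import *
go(.529,-.295,.082);print(ctrl.get_state()['position'])"
```

```text
travel [ 0.0144 -0.0048  0.0245] yaw -9.4 tilt 0.2 turnz None t 3.05
[ 0.51395853 -0.29730421  0.10648341]
```

>>> step_arm(commands=[{"travel": [0.015,-0.004,0],"turn": [0,0,0]},{"travel": [0.015,-0.004,0.012],"turn": [0,0,0]},{"travel": [0.015,-0.004,0.02],"turn": [0,0,0]},{"travel": [0.015,-0.004,0.027],"turn": [0,0,0]},{"travel": [0.015,-0.004,0.028],"turn": [0,0,0]}])

```text
time: 3.55
position: [0.5308, -0.2898, 0.08]
tool_rot: [-3.132, 0.247, 0.001]
ft_force: [-5.7, 4.4, 22.2]
grip_width: 0.008
grip_force: 11.1
```

>>> step_arm(commands=[{"travel": [0,0,0.001],"turn": [0,0,0]},{"travel": [0,0,0.001],"turn": [0,0,0]}])

```text
time: 3.75
position: [0.5308, -0.2898, 0.08]
tool_rot: [3.132, -0.246, -0.0]
ft_force: [-6.4, 4.4, 22.0]
grip_width: 0.007
grip_force: 11.1
```

Both keys bottomed. Next is the lid: I'll raise the arm first, then plan.

>>> step_arm(commands=[{"travel": [0,0,-0.03],"turn": [0,0,0]},{"travel": [0,0,-0.08],"turn": [0,0,0]},{"travel": [0,0,-0.13],"turn": [0,0,0]},{"travel": [0,0,-0.15],"turn": [0,0,0]},{"travel": [0,0,-0.15],"turn": [0,0,0]}])

```text
time: 4.25
position: [0.532, -0.2913, 0.2303]
tool_rot: [3.128, -0.247, 0.009]
ft_force: [-0.5, 0.0, -0.9]
grip_width: 0.007
grip_force: 0.0
```

```bash
python3 -c "
from h import *
s={'position':[.52760738,-.25121283,.14719825],'tool_rot':[3.13049766,-.249665196,6.6e-4]}
h=onz('wrist',124,185,.026,s); print(h, onz('top',350.5,208.75,.026))
a=np.radians(-8.9); X=np.array([np.cos(a),np.sin(a)]);Y=np.array([-X[1],X[0]])
hi=h[:2]+.125*Y;print('hinge',hi,'behind lid',hi+.05*Y)
t=hi+.05*Y
go(t[0],t[1],.23,-9)"
```

```text
[ 0.56809336 -0.07635728  0.026     ] [ 0.5676835  -0.07536626  0.026     ]
hinge [0.58743216 0.0471377 ] behind lid [0.59516768 0.09653569]
travel [ 0.0014 -0.393  -0.0008] yaw -9.0 tilt 0.4 turnz -0.0 t 4.25
```

>>> step_arm(commands=[{"travel": [0,-0.05,0],"turn": [0,0,0]},{"travel": [0,-0.1,0],"turn": [0,0,0]},{"travel": [0,-0.15,0],"turn": [0,0,0]},{"travel": [0,-0.2,0],"turn": [0,0,0]},{"travel": [0,-0.25,0],"turn": [0,0,0]}])

```text
time: 4.75
position: [0.5685, -0.042, 0.2243]
tool_rot: [3.131, -0.248, -0.005]
ft_force: [1.0, -0.4, 0.1]
grip_width: 0.005
grip_force: 0.0
```

>>> step_arm(commands=[{"travel": [0,-0.05,0],"turn": [0,0,0]},{"travel": [0,-0.1,0],"turn": [0,0,0]},{"travel": [0,-0.143,0],"turn": [0,0,0]},{"travel": [0,-0.143,0],"turn": [0,0,0]},{"travel": [0,-0.143,0],"turn": [0,0,0]}])

```text
time: 5.25
position: [0.591, 0.0987, 0.2244]
tool_rot: [3.131, -0.242, -0.005]
ft_force: [0.2, -0.1, 0.1]
grip_width: 0.006
grip_force: 0.0
```

```bash
python3 -c "
from h import *
go(.5952,.0965,.164,-9)"
```

```text
travel [0.0047 0.0014 0.0604] yaw -8.8 tilt 0.2 turnz 0.2 t 5.25
```

>>> step_arm(commands=[{"travel": [0.005,0,0.03],"turn": [0,0,0]},{"travel": [0.005,0,0.061],"turn": [0,0,0]},{"travel": [0.005,0.01,0.063],"turn": [0,0,0]},{"travel": [0.005,0.02,0.063],"turn": [0,0,0]},{"travel": [0.005,0.02,0.063],"turn": [0,0,0]}])

```text
time: 5.75
position: [0.5949, 0.0732, 0.1647]
tool_rot: [3.129, -0.255, 0.003]
ft_force: [0.6, 0.4, 0.1]
grip_width: 0.005
grip_force: 0.0
```

```bash
cat >> h.py <<'E'
A=np.radians(-8.9);JX=np.array([np.cos(A),np.sin(A),0]);JY=np.array([-JX[1],JX[0],0]);HI=np.array([.5874,.0471,0])
def lid(): 
    s=ctrl.get_state();p=s['position']-HI; print('d',(p@JY*1e3).round(1),'x',(p@JX*1e3).round(1),'z',(p[2]*1e3).round(1),'ft',s['ft_force'].round(1),'t',s['time'])
E
python3 -c "
from h import *
lid()"
```

```text
d 27.0 x 3.4 z 164.7 ft [0.6 0.4 0.1] t 5.75
```

>>> step_arm(commands=[{"travel": [0,0.003,0.004],"turn": [0,0,0]},{"travel": [0,0.019,0.004],"turn": [0,0,0]},{"travel": [0,0.0345,0.006],"turn": [0,0,0]},{"travel": [0,0.05,0.009],"turn": [0,0,0]},{"travel": [0,0.0645,0.015],"turn": [0,0,0]}])

```text
time: 6.25
position: [0.5846, 0.0121, 0.1493]
tool_rot: [3.132, -0.248, 0.003]
ft_force: [-0.4, 0.8, 2.9]
grip_width: 0.006
grip_force: 1.3
```

```bash
python3 -c "
from h import *
lid();snap('side','s2.png')
im=cv2.imread('pics/s2.png')[130:270,230:420];cv2.imwrite('pics/s2c.png',cv2.resize(im,None,fx=3,fy=3));lid()"
```

```text
d -35.0 x 2.6 z 149.3 ft [-0.4  0.8  2.9] t 6.25
d -39.1 x 2.3 z 147.5 ft [ 1.5 -1.8  0.9] t 6.3
```

View pics/s2c.png

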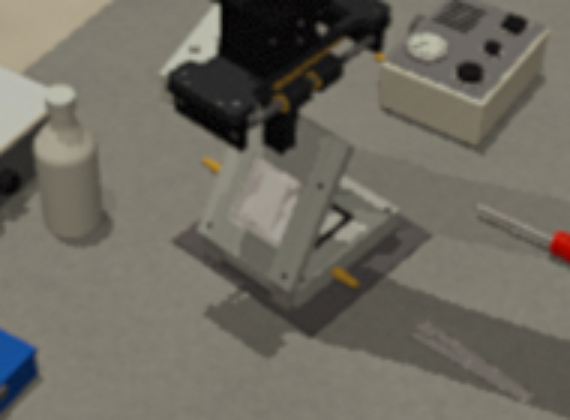

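The side crop shows the finger on the lid's outer face, with the lid swung to about 60 degrees. I'll carry on along the arc.

>>> step_arm(commands=[{"travel": [0,0.014,0.0065],"turn": [0,0,0]},{"travel": [0,0.027,0.0155],"turn": [0,0,0]},{"travel": [0,0.0385,0.0265],"turn": [0,0,0]},{"travel": [0,0.0485,0.0385],"turn": [0,0,0]},{"travel": [0,0.055,0.049],"turn": [0,0,0]}])

```text
time: 6.8
position: [0.5747, -0.0429, 0.0979]
tool_rot: [3.131, -0.249, -0.002]
ft_force: [1.9, -0.2, 2.7]
grip_width: 0.009
grip_force: 0.8
```

```bash
python3 -c "
from h import *
lid()"
```

```text
d -90.9 x 1.4 z 97.9 ft [ 1.9 -0.2  2.7] t 6.8
```

>>> step_arm(commands=[{"travel": [0,0.004,0.0075],"turn": [0,0,0]},{"travel": [0,0.0075,0.015],"turn": [0,0,0]},{"travel": [0,0.01,0.023],"turn": [0,0,0]},{"travel": [0,0.012,0.029],"turn": [0,0,0]},{"travel": [0,0.013,0.033],"turn": [0,0,0]}])

```text
time: 7.3
position: [0.573, -0.0536, 0.0658]
tool_rot: [-3.132, 0.247, 0.001]
ft_force: [-0.6, 0.1, 0.9]
grip_width: 0.003
grip_force: 0.6
```

>>> step_arm(commands=[{"travel": [0,0,0.003],"turn": [0,0,0]},{"travel": [0,0,0.005],"turn": [0,0,0]},{"travel": [0,0,0.007],"turn": [0,0,0]},{"travel": [0,0,0.009],"turn": [0,0,0]},{"travel": [0,0,0.009],"turn": [0,0,0]}])

```text
time: 7.8
position: [0.5735, -0.0537, 0.0574]
tool_rot: [-3.132, 0.247, -0.0]
ft_force: [-0.7, -1.0, -0.4]
grip_width: 0.005
grip_force: 0.0
```

```bash
python3 -c "
from h import *
lid()"
```

```text
d -101.7 x 1.8 z 57.4 ft [-0.7 -1.  -0.4] t 7.8
```

>>> step_arm(commands=[{"travel": [0,0,0.001],"turn": [0,0,0]},{"travel": [0,0,0.002],"turn": [0,0,0]},{"travel": [0,0,0.003],"turn": [0,0,0]},{"travel": [0,0,0.003],"turn": [0,0,0]},{"travel": [0,0,0.003],"turn": [0,0,0]}])

```text
time: 8.3
position: [0.5735, -0.0539, 0.0549]
tool_rot: [3.132, -0.247, 0.0]
ft_force: [-1.8, -0.3, 5.0]
grip_width: 0.007
grip_force: 2.6
```

The lid rests on the seal with 5 N on it. Next I'll rise and travel to the pin, opening the gripper part way.

>>> step_arm(commands=[{"travel": [0,0,-0.05],"turn": [0,0,0]},{"travel": [0,0,-0.1],"turn": [0,0,0]},{"travel": [-0.03,-0.04,-0.13],"turn": [0,0,0]},{"travel": [-0.06,-0.08,-0.13],"turn": [0,0,0]},{"travel": [-0.09,-0.12,-0.13],"turn": [0,0,0]}], gripper=0.5)

```text
time: 8.8
position: [0.5067, 0.074, 0.1856]
tool_rot: [-3.131, 0.249, -0.005]
ft_force: [0.3, 1.2, 0.2]
grip_width: 0.374
grip_force: 0.0
```

```bash
python3 -c "
from h import *
go(.505,.273,.17,-9)"
```

```text
travel [-0.0332 -0.1962  0.0157] yaw -9.1 tilt 0.2 turnz -0.1 t 8.8
```

>>> step_arm(commands=[{"travel": [-0.008,-0.049,0],"turn": [0,0,0]},{"travel": [-0.016,-0.098,0],"turn": [0,0,0]},{"travel": [-0.025,-0.147,0],"turn": [0,0,0]},{"travel": [-0.033,-0.194,0],"turn": [0,0,0]},{"travel": [-0.033,-0.194,0],"turn": [0,0,0]}])

```text
time: 9.3
position: [0.5013, 0.2783, 0.1844]
tool_rot: [-3.127, 0.228, 0.003]
ft_force: [1.1, -0.6, 0.6]
grip_width: 0.503
grip_force: 0.0
```

>>> step_arm(commands=[{"travel": [0,0,0],"turn": [0,0,0]},{"travel": [0,0,0],"turn": [0,0,0]}])

```text
time: 9.5
position: [0.5048, 0.2678, 0.1838]
tool_rot: [3.13, -0.25, -0.001]
ft_force: [0.5, -0.5, -0.9]
grip_width: 0.503
grip_force: 0.0
```

```bash
python3 -c "
from h import *
snap('wrist','w4.png')
s,im=snap('wrist','w5.png');print(s['position'],s['grip_width'])
snap('top','top2.png')"
```

```text
[0.50502203 0.26727506 0.1839557 ] 0.49992423335044833
```

View pics/w5.png

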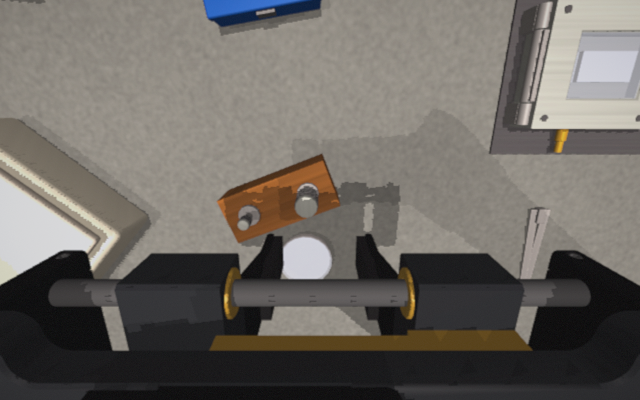

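The wrist view shows the thick pin's handle top near (306,208) and its shoulder near (307,192). The ejector is at (245,220) and the lid is shut at right. I'll make one enlarged composite of the pin and the lid hole.

```bash
python3 -c "
from h import *
a=cv2.imread('pics/w5.png')[165:235,265:345];b=cv2.imread('pics/top2.png')[175:245,290:370]
cv2.imwrite('pics/comp.png',np.hstack([cv2.resize(a,None,fx=5,fy=5),cv2.resize(b,None,fx=5,fy=5)]))"
```

```text
(no output)
```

View pics/comp.png

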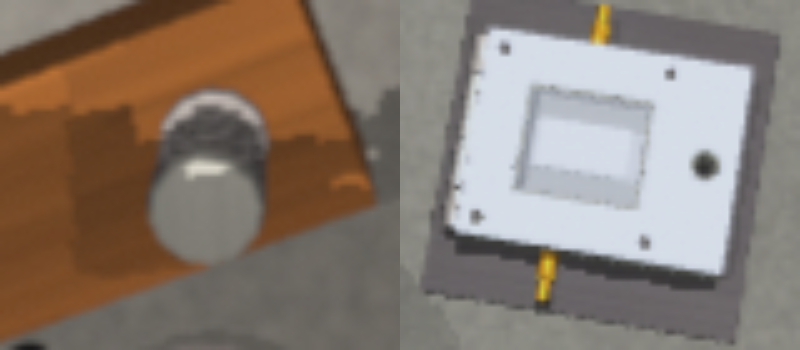

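The composite shows the pin's top disc centred at (207,208), which is (306.4,206.6) in the wrist image. The lid hole is at (705,165), which is (351,208) in the top image.

```bash
python3 -c "
from h import *
s={'position':[.50502203,.26727506,.1839557],'tool_rot':[3.130,-.250,-.001]}
P=onz('wrist',306,206.2,.09,s);print(P,onz('top',351,208,.043))
s2=ctrl.get_state();print(s2['position'],s2['tool_rot'])
go(P[0],P[1],.12,-9)"
```

```text
[0.50745093 0.27727194 0.09      ] [ 0.56702137 -0.07517779  0.043     ]
[0.50514413 0.2673099  0.18425714] [ 3.13055849e+00 -2.51906160e-01  1.57198147e-04]
travel [ 0.0007 -0.0103  0.0642] yaw -9.2 tilt 0.1 turnz -0.2 t 9.65
```

>>> step_arm(commands=[{"travel": [0.001,-0.009,0.03],"turn": [0,0,0]},{"travel": [0.001,-0.009,0.06],"turn": [0,0,0]},{"travel": [0.001,-0.009,0.085],"turn": [0,0,0]},{"travel": [0.001,-0.009,0.1],"turn": [0,0,0]},{"travel": [0.001,-0.009,0.109],"turn": [0,0,0]}])

```text
time: 10.15
position: [0.5068, 0.2767, 0.0743]
tool_rot: [3.131, -0.25, -0.002]
ft_force: [-0.2, 0.1, 0.5]
grip_width: 0.501
grip_force: 0.0
```

>>> step_arm(commands=[{"travel": [0,0,0],"turn": [0,0,0]},{"travel": [0,0,0],"turn": [0,0,0]},{"travel": [0,0,0],"turn": [0,0,0]},{"travel": [0,0,0],"turn": [0,0,0]},{"travel": [0,0,0],"turn": [0,0,0]}], gripper=0.1, force=20)

```text
time: 10.65
position: [0.5077, 0.2784, 0.0765]
tool_rot: [-3.131, 0.247, -0.003]
ft_force: [0.1, -0.4, 2.8]
grip_width: 0.226
grip_force: 20.0
```

>>> step_arm(commands=[{"travel": [0,0,0],"turn": [0,0,0]},{"travel": [0,0,-0.02],"turn": [0,0,0]},{"travel": [0,0,-0.045],"turn": [0,0,0]},{"travel": [0,0,-0.07],"turn": [0,0,0]},{"travel": [0,0,-0.08],"turn": [0,0,0]}], force=50)

```text
time: 11.15
position: [0.5077, 0.2786, 0.1575]
tool_rot: [-3.131, 0.247, -0.004]
ft_force: [1.2, 1.2, -1.4]
grip_width: 0.214
grip_force: 50.0
```

```bash
python3 -c "
from h import *
print(ctrl.get_state()['grip_force']);go(.5676,-.0760,.155,-9)"
```

```text
50.00042385421693
travel [0.1148 0.3408 0.0022] yaw -9.0 tilt 0.2 turnz -0.0 t 11.15
```

>>> step_arm(commands=[{"travel": [0.014,0.0426,0],"turn": [0,0,0]},{"travel": [0.0285,0.085,0],"turn": [0,0,0]},{"travel": [0.043,0.128,0],"turn": [0,0,0]},{"travel": [0.0575,0.17,0],"turn": [0,0,0]},{"travel": [0.072,0.213,0],"turn": [0,0,0]}])

```text
time: 11.65
position: [0.544, 0.0544, 0.1546]
tool_rot: [3.131, -0.247, -0.002]
ft_force: [0.3, 0.0, -1.1]
grip_width: 0.214
grip_force: 50.0
```

>>> step_arm(commands=[{"travel": [0.014,0.043,0],"turn": [0,0,0]},{"travel": [0.028,0.085,0],"turn": [0,0,0]},{"travel": [0.043,0.128,0.015],"turn": [0,0,0]},{"travel": [0.043,0.128,0.03],"turn": [0,0,0]},{"travel": [0.043,0.128,0.03],"turn": [0,0,0]}])

```text
time: 12.15
position: [0.5644, -0.0783, 0.122]
tool_rot: [-3.131, 0.253, 0.01]
ft_force: [-0.3, 0.4, -1.9]
grip_width: 0.214
grip_force: 50.0
```

```bash
python3 -c "
from h import *
ctrl.get_image('top');s,im=snap('wrist','w6.png');go(.5676,-.0760,.115,-9);print(s['position'],s['tool_rot'])
snap('side','s3.png');a=cv2.imread('pics/w6.png')[140:290,230:400];b=cv2.imread('pics/s3.png')[150:250,290:390]
cv2.imwrite('pics/comp2.png',np.hstack([cv2.resize(a,(453,400)),cv2.resize(b,(340,400))]))"
```

```text
travel [0.0014 0.0005 0.0097] yaw -8.9 tilt 0.1 turnz 0.1 t 12.25
[ 0.56536219 -0.0763465   0.12350355] [-3.1304278   0.24774987  0.00670625]
```

View pics/comp2.png

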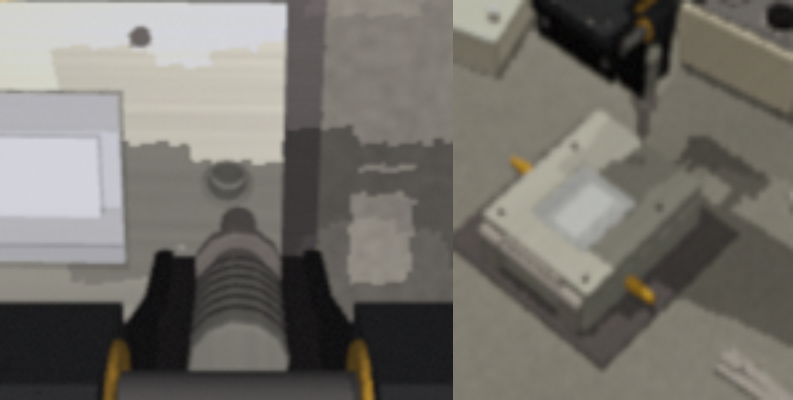

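The left half shows the pin nose near crop (238,212) and the lid hole at crop (228,180), which is (315.5,207.5) in the wrist image. The lid is flat.

```bash
python3 -c "
from h import *
s={'position':[.56536,-.07635,.1235],'tool_rot':[-3.13043,.24775,.0067]}
R=Ro.from_rotvec(s['tool_rot']).as_matrix();tip=np.array(s['position'])+R@[0,0,.0665]
h=onz('wrist',315.5,207.5,.042,s);n=onz('wrist',319.2,219,.058,s);print('hole',h,'nose seen',n,'tip model',tip)
go(h[0],h[1],.115); print('h-n in tool',R.T@(h-n), 'h-tip',R.T@(h-tip))
g=cv2.cvtColor(cv2.imread('pics/w6.png'),cv2.COLOR_BGR2GRAY)[199:218,300:332];print(g[::2,::2])"
```

```text
hole [ 0.56933205 -0.07465695  0.042     ] nose seen [ 0.5653043  -0.07703592  0.058     ] tip model [ 0.56508429 -0.07623699  0.05700067]
travel [ 0.0023 -0.0006  0.0106] yaw -8.9 tilt 0.0 turnz None t 12.3
h-n in tool [ 0.00367315 -0.00296651  0.01598718] h-tip [ 0.00401173 -0.00221316  0.01498559]
[[121 181 189 176 176 190 184 178 179 190 184 176 183 192 191 191]
 [121 122 126 121 119 130  96  91  90  99 113 120 150 177 175 128]
 [120 120 119 118 101  82  79  82  82  80  87 107 121 120 121 120]
 [117 119 119 107  98  82  79  81  80  77  75  95 113 120 120 120]
 [116 117 115 103  84 104  88  80  80  82  97  92 105 117 117 117]
 [119 119 119 108  86  87 110 109 107 112  90  89 106 119 117 119]
 [120 119 120 110  99  79  81  88  87  80  78  98 110 121 120 120]
 [118 118 118 114 108  98  82  81  80  82 102 106 116 119 118 119]
 [119 119 118 117 115 113 110 106 104 110 110 114 119 119 119 119]
 [119 120 120 120 120 118 116 114 107  98 106 113 121 119 120 119]]
```

>>> step_arm(commands=[{"travel": [0.0015,-0.001,0.005],"turn": [0,0,0]},{"travel": [0.0015,-0.001,0.01],"turn": [0,0,0]},{"travel": [0.0015,-0.001,0.015],"turn": [0,0,0]},{"travel": [0.0015,-0.001,0.02],"turn": [0,0,0]},{"travel": [0.0015,-0.001,0.023],"turn": [0,0,0]}])

```text
time: 12.8
position: [0.5687, -0.0755, 0.1022]
tool_rot: [-3.131, 0.247, -0.0]
ft_force: [-0.0, 2.1, 2.6]
grip_width: 0.217
grip_force: 50.0
```

```bash
python3 -c "
from h import *
s=ctrl.get_state();print(s['position'],s['ft_force'],s['torque']);go(.5685,-.0755,.1)"
```

```text
[ 0.56872818 -0.07548219  0.10216107] [-0.02337304  2.10101731  2.64384354] [ 0.57644605  0.03025249 -0.00478758]
travel [-0.0002  0.0001  0.0022] yaw -9.0 tilt 0.0 turnz None t 12.8
```

The nose is in the lid's hole. A side force of +2 N in y is pushing on it, so I'll yield slightly and continue down.

>>> step_arm(commands=[{"travel": [0,-0.0008,0.003],"turn": [0,0,0]},{"travel": [0,-0.001,0.006],"turn": [0,0,0]},{"travel": [0,-0.001,0.009],"turn": [0,0,0]},{"travel": [0,-0.001,0.012],"turn": [0,0,0]},{"travel": [0,-0.001,0.015],"turn": [0,0,0]}])

```text
time: 13.3
position: [0.569, -0.0747, 0.0874]
tool_rot: [-3.131, 0.247, -0.001]
ft_force: [0.7, 2.4, 1.1]
grip_width: 0.214
grip_force: 50.0
```

>>> step_arm(commands=[{"travel": [0,-0.0005,0.003],"turn": [0,0,0]},{"travel": [0,-0.0007,0.006],"turn": [0,0,0]},{"travel": [0,-0.0007,0.009],"turn": [0,0,0]},{"travel": [0,-0.0007,0.012],"turn": [0,0,0]},{"travel": [0,-0.0007,0.014],"turn": [0,0,0]}])

```text
time: 13.8
position: [0.5689, -0.0745, 0.0733]
tool_rot: [3.132, -0.247, -0.0]
ft_force: [-0.4, 2.9, 4.3]
grip_width: 0.216
grip_force: 50.0
```

>>> step_arm(commands=[{"travel": [0,0,0.001],"turn": [0,0,0]},{"travel": [0,0,0.002],"turn": [0,0,0]},{"travel": [0,0,0.003],"turn": [0,0,0]},{"travel": [0,0,0.003],"turn": [0,0,0]},{"travel": [0,0,0.003],"turn": [0,0,0]}])

```text
time: 14.3
position: [0.569, -0.0747, 0.0714]
tool_rot: [3.131, -0.247, 0.0]
ft_force: [-1.9, 2.1, 6.8]
grip_width: 0.215
grip_force: 50.0
```

>>> step_arm(commands=[{"travel": [0,0,0.001],"turn": [0,0,0]},{"travel": [0,0,0.002],"turn": [0,0,0]},{"travel": [0,0,0.003],"turn": [0,0,0]},{"travel": [0,0,0.003],"turn": [0,0,0]},{"travel": [0,0,0.003],"turn": [0,0,0]}])

```text
time: 14.8
position: [0.5692, -0.0747, 0.0703]
tool_rot: [3.13, -0.248, 0.001]
ft_force: [-6.2, 2.3, 17.8]
grip_width: 0.217
grip_force: 50.0
```

>>> step_arm(commands=[{"travel": [0,0,0.001],"turn": [0,0,0]},{"travel": [0,0,0.0015],"turn": [0,0,0]},{"travel": [0,0,0.0015],"turn": [0,0,0]}], force=60)

```text
time: 15.1
position: [0.5694, -0.0748, 0.0702]
tool_rot: [3.13, -0.248, 0.001]
ft_force: [-9.8, 2.3, 25.5]
grip_width: 0.217
grip_force: 60.0
```

TCP z has stopped at 0.0702, where a shut lid predicts 0.0705. The force rose from 18 to 25 N without further travel, so the lid is fully shut. Handing in.

>>> step_arm(commands=[{"travel": [0,0,0],"turn": [0,0,0]},{"travel": [0,0,0],"turn": [0,0,0]},{"travel": [0,0,0],"turn": [0,0,0]}])

```text
time: 15.4
position: [0.5693, -0.0747, 0.0702]
tool_rot: [3.13, -0.247, 0.001]
ft_force: [-9.1, 2.9, 25.2]
grip_width: 0.215
grip_force: 60.0
```

```bash
python3 -c "
from h import *
s=ctrl.get_state();print(s['position'],s['ft_force'],s['grip_force']);print(ctrl.close_job())"
```

```text
[ 0.56932604 -0.0747292   0.07015542] [-9.13310154  2.91742846 25.22891187] 60.003478629514575
the job is handed in; nothing more can be done
None
```

I handed the job in at 15.4 s with both keys pressed in order, the lid let down gently, and the gripper still on the seated pin, holding the lid shut with about 25 N; no verdict came back, so success rests on my force and position readings.

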